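# Bring the white-capped ink round to the front and hold the stand

### The arm

A 6-joint arm with a two-finger parallel gripper is mounted at the origin on the work surface; the furniture and walls round the work are solid. World frame = base frame: x ahead of the robot, y to its left, z up, the work surface at z = 0. Lengths are in m, angles in rad, forces in N, time in s.
With the tool pointing down it reaches from about 0.35 to 0.775 m from the base axis. Payload 5.5 kg.
Tool frame: the origin (TCP) lies at the very end of the fingers, on their centre line; the grasp point (between the pads) lies 19 mm behind it; x points along the fingers, y is the direction in which the jaws open and shut, and the axes are right-handed (so a half turn about x gives the same grasp; the last joint's range is limited). The gripper opens to 85 mm and grips with 20 to 120 N. Pads are 22 mm wide; open, the fingers measure 114 mm over their backs; the gripper's body (76 mm by 85 mm) begins 54 mm behind the grasp point. The pads swing forward as they close: fully open they stand 13 mm farther back than shut.
Start: joints at [-1.325, 0.313, 0.046, 1.304, 0, 1.431], TCP at [0.216, -0.533, 0.231] pointing down, gripper open.
Joint ranges: [-2.76, 2.76], [-0.86, 1.69], [-1.03, 1.26], [-2.2, 2.34], [-1.47, 1.5], [-3.14, 3.14]. Speed limits (rad/s): [2.57, 2.57, 3.14, 3.14, 3.14, 3.14].

### API

Orientations are given as a unit quaternion [w, x, y, z].
In Python, from workcell import readout, cams, env, finder gives the robot as it stands.
- The arm moves only by the tool drive_tool, never from a script. Its argument "moves" is a list that holds one entry, the list of rows, each a list of 7 numbers: the shift along the tool's x, y, z in m, then the turn, a rotation vector about the tool's x, y, z in rad, then the closure in counts, from 0 (fully open) to 255 (shut). A call has exactly 5 rows; each row is the pose to reach, as a shift and turn from the pose measured when the call began, along the tool's axes at that moment; what a row does not reach only later rows make up. A row lasts 1/8 s, in which the tool goes at most 62.5 mm and 10.7 degrees, less where a joint would pass 70% of its speed; a pose out of reach is approached as far as the arm can. A call with a gripper value outside its range is refused whole. The fingers move at their own pace and stop on an object; "squeeze" is the grip in N (left out, the last holds). Time passes only in rows, so rows that repeat a pose let the fingers close, or fill a call up. It gives the time, the measured TCP pose, the force and the opening at its end, in the units of the state.
- readout.get_state(): the state, without advancing time (a new reading comes with each control period).
- cams.read_camera(name): name is "side" or "top"; returns the picture (420x560x3 uint8, blue, green, red); there is no depth.
- cams.camera_params(name): a dict with "mtx" (3x3 intrinsics, pixels), "R" (3x3) and "t" (3): a world point X has camera coordinates R X + t. Camera axes: x right, y down, z forward; pixel columns grow to the right and rows downward; lengths in m; the calibration is good to about 2 mm. A picture is of the moment at which its call begins. camera_params takes no time and is no camera call.
- env.hand_in(): hands the job in, once; it reports no verdict.
Trained networks look in the newest picture that a camera, given by its name, has taken for a name from the list of things; names that differ only in an ending like _2 or _b are one class to them, and where a whole thing is asked for, a point or a joint stands for the part that bears it (a point fixed in the world has none). Each returns a list of dicts, best first, with "conf" (0 to 1); they miss things now and then, are a little off and sometimes report something else, mostly with a low value. They report only what shows in the picture. A call takes as long as a camera call.
- finder.regions_of(camera, name): "pixels" (420x560 bool, what is visible of it) and "point" ([column, row] in pixels, amid what is visible of it).
The state is a dict: "clock": time; "joint_pos": joint angles; "qvel": joint speeds; "tau": joint torques, N m; "tcp_pos": TCP position; "orientation": TCP orientation; "wrist_force": force on the tool from outside, world axes, zero at the start; "ft_torque": the same for the moment, N m; "finger_gap": finger opening in m.
Only numpy, scipy, OpenCV 4.12 (cv2) and the standard library are available. Lean on these libraries where they do the work, as an engineer would, in place of code of your own. Each camera call takes 0.05 s, during which the arm holds its last target.

### The job

On the desk stands a rotary ink stand under a clear dust cover. Raise the cover by the tab on its right side, tip it over and let it down gently onto its stop on the left (do not let it drop), then turn the stand by its knob until the bottle with the white cap faces the front, centred on the brass pointer, with every bottle still upright in its well. Keep hold of the knob and finish while holding it, so that the stand cannot turn while I take the bottle out; leave the other things on the desk where they are.

Things in the scene. Friction and masses are not known exactly. Their poses are not given: they have to be found in the camera images.
- ink_stand: Fixed dark-wood board of the rotary ink stand, 12 mm thick. Origin at desk level on the turntable's vertical axis; -x points to the stand's FRONT (brass pointer, roughly towards the robot), +y to its left side (hinge and stop pads), z up. The board reaches 112 mm in front of and behind the axis, 166 mm to the left (+y), 114 mm to the right (-y).
- front_mark (a point): The brass pointer on the board's front edge, 98 mm in front of the turntable's axis and 14 mm above the desk. Axes as the board's.
- cover (a joint): Hinge angle of the clear dust cover (215 along y, 196 along x, 138 mm high, 0.38 kg; right side slopes at 45 degrees above 84 mm): 0 = closed, top 152 mm above the desk; 1.62 rad = tipped over to the left, resting on rubber stop pads. The hinge is almost frictionless: the cover falls shut below about 0.95 rad and falls open beyond, so it must be held by its tab both ways.
- cover_hinge (a point): Middle of the cover's hinge line, 115 mm to the left (+y of the board) of the turntable's axis and 22 mm above the desk; the hinge line runs along the board's x. Axes as the board's. It does not move.
- cover_handle (a point): Grasp point on the cover's black thumb tab, which sticks out 44 mm from the middle of the cover's right side: 24 mm wide along the board's x, 16 to 20 mm thick, round nose; the point is 12 mm from its end. Closed: 60 mm above the desk, 247 mm from the hinge line and 38 mm above it; it swings up and over to the left. Axes turn with the cover. Pinched across its width, it can turn in the pads.
- turntable (a joint): Rotation of the turntable (rad), positive anticlockwise from above, no end stops; it reads 0 at the start wherever the bottles stand. Friction about 0.02 N m. Disc 180 mm across with four square wells at 90 degrees (53 mm inside, 16 mm deep, 10 mm at the outer side); well floor 22 mm above the desk.
- knob: Round fluted aluminium knob fixed to the top of the turntable's hub, 36 mm across, 35 mm high; origin at its centre on the turntable's axis, 122.5 mm above the desk, so it spans 105 to 140 mm; the bottles' caps end at 95 mm, below it. Turning it turns the turntable. z up; x and y turn with the turntable.
- white_cap_bottle_center (a point): Centre, half-way up (36 mm above its underside), of a loose square blue ink bottle, 50 x 50 x 73 mm with a round WHITE cap 30 mm across, 0.16 kg, standing upright in one of the turntable's four wells. Its centre is 55 mm from the turntable's axis and 58 mm above the desk; z is up. This is the bottle to bring to the front.
- bottle_a_center (a point): Centre, half-way up (36 mm above its underside), of a loose square blue ink bottle, 50 x 50 x 73 mm with a round black cap 30 mm across, 0.16 kg, standing upright in one of the turntable's four wells. Its centre is 55 mm from the turntable's axis and 58 mm above the desk; z is up.
- bottle_b_center (a point): Centre, half-way up (36 mm above its underside), of a loose square blue ink bottle, 50 x 50 x 73 mm with a round black cap 30 mm across, 0.16 kg, standing upright in one of the turntable's four wells. Its centre is 55 mm from the turntable's axis and 58 mm above the desk; z is up.
- bottle_c_center (a point): Centre, half-way up (36 mm above its underside), of a loose square blue ink bottle, 50 x 50 x 73 mm with a round black cap 30 mm across, 0.16 kg, standing upright in one of the turntable's four wells. Its centre is 55 mm from the turntable's axis and 58 mm above the desk; z is up.
- hole_punch: Black two-hole punch, 122 x 118 x 70 mm, a bystander to the right. Origin under its centre.
- tape_dispenser: Black tape dispenser, 52 x 151 x 74 mm, a bystander near the robot to the right. Origin under its centre.
- stapler: Black stapler, 42 x 153 x 60 mm, a bystander near the robot to the left. Origin under its centre.
- notebook: Purple notebook, 210 x 152 x 14 mm, with a black pen lying on it, a bystander to the left. Origin under its centre.
- pen_cup: Black pen cup with pens, 78 x 78 x 155 mm, a bystander at the back left. Origin under its centre.

How it is judged:
By the outcome, as a careful person would: the job done as asked, in the order asked, and still so for the second after the job is handed in, while the arm keeps its last pose, push and grip.
It also fails if it takes over 72 s, if anything falls off the work surface, if the arm or the gripper's body presses on something with over 40 N, if the wrist force passes 120 N, or if a joint passes its speed limit or range.

## Working session

There is one attempt and no reset: what is moved stays moved. The work goes in short steps, Python scripts to look and compute and a tool call to move; the robot and the scene stay as the last step left them, time stands still between calls to the robot, and variables do not carry over. Pictures are saved under pics/ and viewed, and the job is handed in when it is done.

Besides the shell and the picture viewer there is one more tool, called by a JSON object that holds its "op" and its "data". drive_tool: Moves the arm, as the interface text tells. Its arguments: {"type":"object","properties":{"moves":{"type":"array"},"squeeze":{"type":"number"}},"required":["moves"]}

```bash
ls; mkdir -p pics; python3 - <<'E'
from workcell import readout,cams,finder
import cv2,json
print(readout.get_state())
for c in ("top","side"):
    cv2.imwrite(f"pics/{c}0.png",cams.read_camera(c)); p=cams.camera_params(c); print(c,p)
    for n in ("ink_stand","cover_handle","knob","white_cap_bottle_center","hole_punch","tape_dispenser","stapler"):
        for r in finder.regions_of(c,n)[:2]: print(c,n,r["conf"],r["point"],r["pixels"].sum())
print(readout.get_state()["clock"])
E
```

```text
pics
{'clock': 0.0, 'joint_pos': array([-1.32457987e+00,  3.14004089e-01,  4.49592145e-02,  1.30359269e+00,
        1.49384677e-05,  1.43121851e+00]), 'qvel': array([-1.04117300e-03,  9.88504077e-04, -7.17677365e-05, -9.93560983e-04,
        3.95920918e-04, -7.24666768e-04]), 'tau': array([ 6.92593658e-04, -4.80623174e+01,  2.98536390e+01,  1.91507471e-02,
       -9.65552954e-05, -2.07581434e-05]), 'tcp_pos': array([ 0.21624957, -0.53222826,  0.23039869]), 'orientation': array([-0.13490416, -0.69396233, -0.13620483,  0.69402117]), 'wrist_force': array([0.05396586, 0.22058267, 0.35495229]), 'ft_torque': array([ 0.02260193, -0.00786698, -0.01996706]), 'finger_gap': 0.08523827078406203}
top {'mtx': array([[429.22318876,   0.        , 277.41066599],
       [  0.        , 429.22318876, 201.96854697],
       [  0.        ,   0.        ,   1.        ]]), 'R': array([[-0.02903458, -0.99957693,  0.0017204 ],
       [-0.97529842,  0.02795224, -0.21911564],
       [ 0.21897484, -0.00803983, -0.97569738]]), 't': array([0.04081185, 0.48233553, 1.45605873])}
top ink_stand 0.62 [286.8, 169.2] 5114
top cover_handle 0.62 [292.9, 169.7] 4043
top hole_punch 0.65 [162.7, 216.1] 2300
top hole_punch 0.56 [397.6, 255.2] 816
top stapler 0.62 [197.9, 264.2] 610
side {'mtx': array([[515.41201816,   0.        , 286.6837294 ],
       [  0.        , 515.41201816, 202.210945  ],
       [  0.        ,   0.        ,   1.        ]]), 'R': array([[ 0.93611558, -0.35128797, -0.01686353],
       [-0.2051481 , -0.50647691, -0.83749352],
       [ 0.28566041,  0.78745026, -0.54618699]]), 't': array([-0.39781604,  0.19282292,  1.47749153])}
side ink_stand 0.57 [344.6, 215.6] 6048
side cover_handle 0.7 [342.5, 207.6] 5132
side hole_punch 0.82 [286.5, 331.8] 2012
side tape_dispenser 0.55 [270.6, 304.1] 268
side stapler 0.64 [227.6, 196.9] 177
0.8
```

View pics/top0.png

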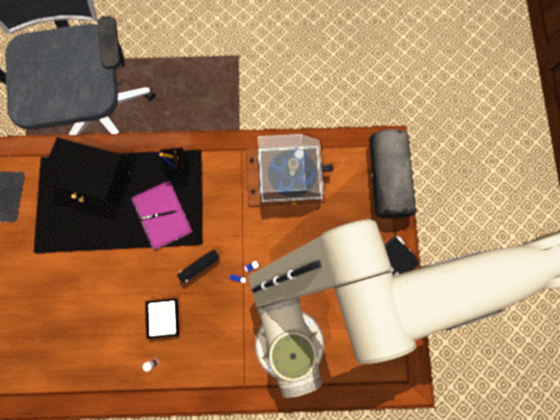

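View pics/side0.png

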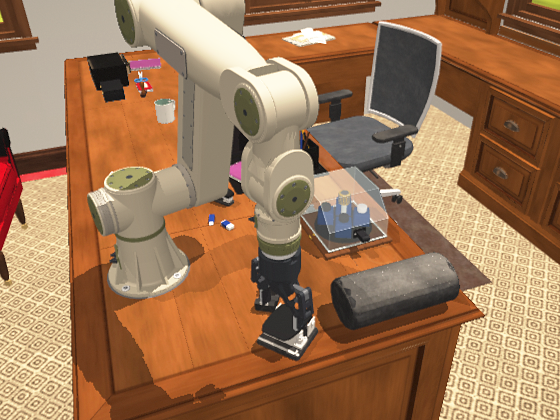

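```bash
python3 - <<'E'
import cv2
a=cv2.imread("pics/top0.png")[100:240,200:400]; cv2.imwrite("pics/top0z.png",cv2.resize(a,None,fx=4,fy=4,interpolation=cv2.INTER_CUBIC))
a=cv2.imread("pics/side0.png")[130:280,250:450]; cv2.imwrite("pics/side0z.png",cv2.resize(a,None,fx=4,fy=4,interpolation=cv2.INTER_CUBIC))
E
```

```text
(no output)
```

View pics/top0z.png

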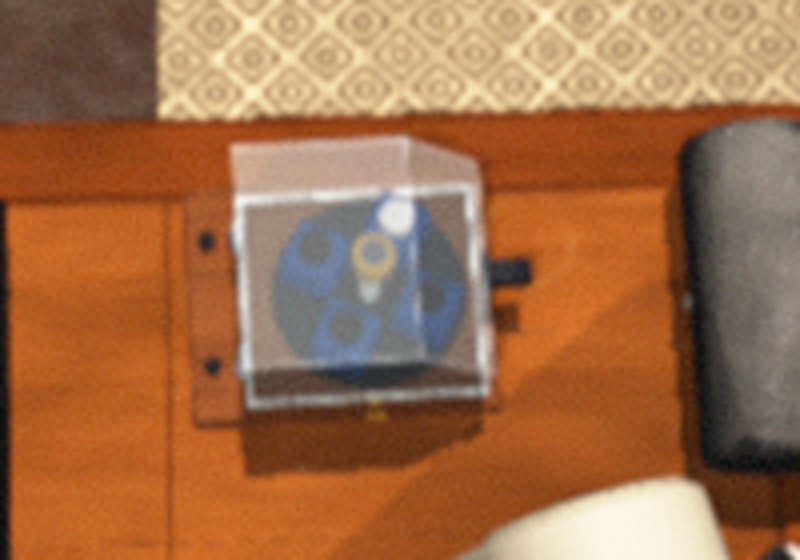

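View pics/side0z.png

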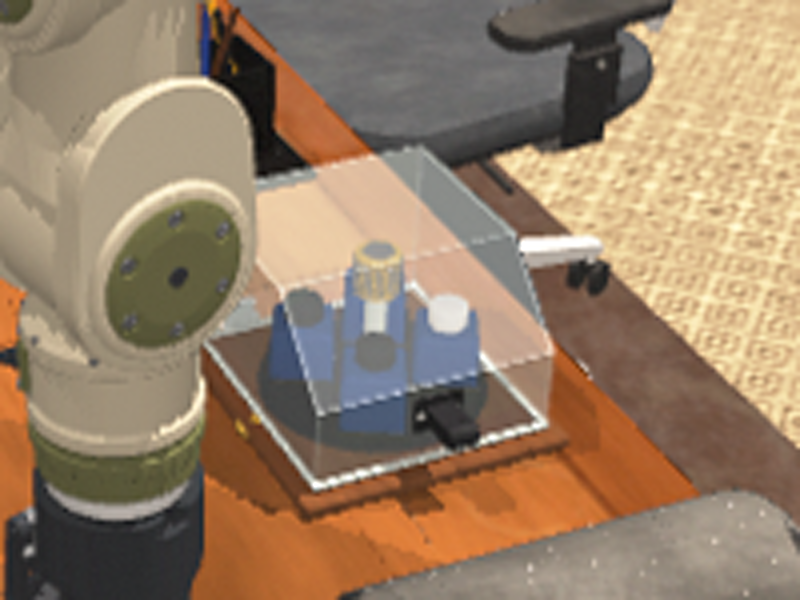

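```bash
cat > h.py <<'E'
import numpy as np
from scipy.optimize import least_squares
from workcell import readout,cams,finder
from scipy.spatial.transform import Rotation as Ro
P={c:cams.camera_params(c) for c in("top","side")}
def proj(c,X):
    p=P[c]; q=np.array(p["R"])@X+p["t"]; q=p["mtx"]@q; return q[:2]/q[2]
E
python3 - <<'E'
from h import *
z=lambda u,v,ox,oy:((u+.5)/4-.5+ox,(v+.5)/4-.5+oy)
T=lambda u,v:("top",)+z(u,v,200,100); S=lambda u,v:("side",)+z(u,v,250,130)
obs=[((0,0,.14),T(374,253)),((0,0,.14),S(378,250)),((-.098,0,.014),T(376,408)),((-.098,0,.014),S(243,428)),
((0,-.144,.058),T(530,272)),((-.112,.166,.012),T(195,425)),((-.112,-.114,.012),T(497,410)),
((-.098,-.100,.014),T(490,393)),((-.098,.115,.014),T(250,405)),
((-.098,-.100,.014),S(316,486)),((.098,-.100,.014),S(546,426)),((-.098,.115,.014),S(207,342)),((-.098,-.1,.098),S(320,412)),
((-.112,-.114,.012),S(308,505)),((.112,-.114,.012),S(567,436))]
def f(p):
    c,s=np.cos(p[2]),np.sin(p[2]);r=[]
    for (x,y,zz),(cam,u,v) in obs:
        q=proj(cam,np.array([p[0]+c*x-s*y,p[1]+s*x+c*y,zz])); r+=[q[0]-u,q[1]-v]
    return np.array(r)
r=least_squares(f,[.6,0,0],loss="soft_l1"); print(r.x); print(f(r.x).reshape(-1,2).round(1))
p=r.x;c,s=np.cos(p[2]),np.sin(p[2])
R=np.array([[c,-s],[s,c]])
for n,x in dict(tab=(0,-.132),hinge=(0,.115),front=(-.098,0)).items(): print(n,p[:2]+R@x)
def cap(cam,u,v):
    # intersect z=.095
    Pm=P[cam];
    g=least_squares(lambda q:proj(cam,np.array([q[0],q[1],.095]))-np.array([u,v]),[.6,0]).x
    return g
for o in (T(397,215),T(317,250),T(438,300),T(344,328),S(449,313),S(307,304),S(377,350)):
    g=cap(*o); d=R.T@(g-p[:2]); print(o[0],d,np.hypot(*d),np.degrees(np.arctan2(d[1],d[0])))
E
```

```text
[ 0.59840618 -0.03130207  0.0299848 ]
[[ 0.5 -0.2]
 [-0.5 -0.4]
 [ 0.5 -2.4]
 [ 3.1 -3.3]
 [ 0.9 -0.1]
 [ 0.1 -0.1]
 [ 2.  -0.8]
 [-0.4 -0.2]
 [ 0.3  0.2]
 [-0.8  0.9]
 [-0.3 -0.2]
 [-2.7 -1.1]
 [-1.  -3.8]
 [-1.   0.7]
 [ 0.8 -0.7]]
tab [ 0.60236358 -0.16324273]
hinge [0.59495844 0.08364624]
front [ 0.50045023 -0.03424014]
top [ 0.04734648 -0.02322218] 0.05273479957101387 -26.12670931852775
top [0.01938107 0.0487201 ] 0.05243352139792879 68.30712375118081
top [-0.03203951 -0.05328985] 0.06217988684856006 -121.01558658397168
top [-0.05236704  0.02965359] 0.06018008191866553 150.47866778684812
side [ 0.04283841 -0.04030538] 0.05881881796764867 -43.254986836775245
side [-0.04954827  0.01376484] 0.051424720484316885 164.4743563197332
side [-0.02940084 -0.06198212] 0.06860169057010777 -115.37703904697129
```

```bash
cat >> h.py <<'E'
B=np.array([.5984,-.0313]); YAW=.03
def down(a):  # tool x down, tool y at heading a
    y=np.array([np.cos(a),np.sin(a),0]); x=np.array([0,0,-1.]); return Ro.from_matrix(np.c_[x,y,np.cross(x,y)])
def cur():
    s=readout.get_state(); q=s["orientation"]; return s,Ro.from_quat([q[1],q[2],q[3],q[0]])
def rel(pos,rot):
    s,R=cur(); return np.r_[R.inv().apply(np.array(pos)-s["tcp_pos"]),(R.inv()*rot).as_rotvec()].round(4)
def info():
    s,R=cur(); m=R.as_matrix(); print("t",s["clock"].round(2) if hasattr(s["clock"],'round') else s["clock"],"tcp",s["tcp_pos"].round(4),"x",m[:,0].round(3),"yhead",np.arctan2(m[1,1],m[0,1]).round(4),"F",s["wrist_force"].round(2),"M",s["ft_torque"].round(2),"gap",s["finger_gap"].round(4),"j",s["joint_pos"].round(3))
E
python3 - <<'E'
from h import *
info()
for a in (YAW,YAW+np.pi): print(a,rel([.6024,-.1632,.23],down(a)))
def g(u,v,z): return least_squares(lambda q:proj("top",np.array([q[0],q[1],z]))-np.array([u,v]),[.6,0]).x
print("grey",[g(u,v,.1) for u,v in((371,140),(376,212),(414,210),(400,130))], "punch",g(400,255,.05))
E
```

```text
Traceback (most recent call last):
  File "h.py", line 16, in info
    s,R=cur(); m=R.as_matrix(); print("t",s["clock"].round(2) if hasattr(s["clock"],'round') else s["clock"],"tcp",s["tcp_pos"].round(4),"x",m[:,0].round(3),"yhead",np.arctan2(m[1,1],m[0,1]).round(4),"F",s["wrist_force"].round(2),"M",s["ft_torque"].round(2),"gap",s["finger_gap"].round(4),"j",s["joint_pos"].round(3))
                                                                                                                                                                                                                                                                        ^^^^^^^^^^^^^^^^^^^^^
AttributeError: 'float' object has no attribute 'round'
```

```bash
sed -i 's/s\["finger_gap"\].round(4)/round(s["finger_gap"],4)/' h.py
python3 - <<'E'
from h import *
info()
for a in (YAW,YAW+np.pi): print(a,rel([.6024,-.1632,.23],down(a)))
def g(u,v,z): return least_squares(lambda q:proj("top",np.array([q[0],q[1],z]))-np.array([u,v]),[.6,0]).x
print("grey",[g(u,v,.1) for u,v in((371,140),(376,212),(414,210),(400,130))], "punch",g(400,255,.05))
E
```

```text
t 0.8 tcp [ 0.2164 -0.5328  0.2313] x [ 0. -0. -1.] yhead -1.185 F [ 0.35 -0.08 -0.39] M [ 0.01 -0.04  0.01] gap 0.0855 j [-1.325  0.313  0.046  1.304  0.     1.431]
0.03 [ 1.300e-03 -1.971e-01 -4.967e-01 -1.215e+00  1.000e-04 -1.000e-04]
3.171592653589793 [ 1.3000e-03 -1.9710e-01 -4.9670e-01  1.9266e+00 -1.0000e-04 -1.0000e-04]
grey [array([ 0.68697245, -0.30864364]), array([ 0.42846199, -0.30573526]), array([ 0.43166746, -0.43523149]), array([ 0.72149684, -0.4142084 ])] punch [ 0.28559813 -0.38823952]
```

{"op": "drive_tool", "data": {"moves": [[[0,-0.02,-0.05,-0.122,0,0,0],[0,-0.04,-0.1,-0.244,0,0,0],[0,-0.06,-0.15,-0.366,0,0,0],[0,-0.08,-0.2,-0.488,0,0,0],[0,-0.1,-0.25,-0.61,0,0,0]]], "squeeze": 40}}

```text
clock: 1.42
tcp_pos: [0.4115, -0.3449, 0.2315]
orientation: [0.339, 0.621, 0.339, -0.621]
wrist_force: [0.8, -0.8, 0.6]
finger_gap: 0.0854
```

```bash
python3 - <<'E'
from h import *
info(); print(rel([.6024,-.1632,.2],down(YAW)))
E
```

```text
t 1.425 tcp [ 0.4115 -0.3449  0.2315] x [ 0.    -0.001 -1.   ] yhead -0.5712 F [ 0.8  -0.78  0.64] M [-0.01  0.02 -0.01] gap 0.0854 j [-0.847  0.238 -0.054  1.278 -0.     1.295]
[ 3.150e-02  6.240e-02 -2.561e-01 -6.012e-01  5.000e-04 -6.000e-04]
```

{"op": "drive_tool", "data": {"moves": [[[0,0.0125,-0.051,-0.12,0,0,0],[0,0.025,-0.102,-0.24,0,0,0],[0.01,0.0375,-0.154,-0.36,0,0,0],[0.02,0.05,-0.205,-0.48,0,0,0],[0.0315,0.0624,-0.256,-0.601,0,0,0]]]}}

```text
clock: 2.05
tcp_pos: [0.6037, -0.162, 0.2]
orientation: [0.509, 0.491, 0.508, -0.491]
wrist_force: [1.4, -1.0, -0.1]
finger_gap: 0.0856
```

```bash
python3 - <<'E'
from h import *
import cv2
for c in("top","side"):
    im=cams.read_camera(c); cv2.imwrite(f"pics/{c}1.png",im)
    a=im[100:240,200:400] if c=="top" else im[130:280,250:450]
    cv2.imwrite(f"pics/{c}1z.png",cv2.resize(a,None,fx=4,fy=4,interpolation=cv2.INTER_CUBIC))
info(); print(rel([.6024,-.1632,.041],down(YAW)))
E
```

```text
t 2.15 tcp [ 0.6046 -0.1592  0.198 ] x [-0.001  0.001 -1.   ] yhead 0.0371 F [-0.02 -0.76 -0.51] M [-0.02  0.01 -0.01] gap 0.085 j [-3.860e-01  4.230e-01  1.240e-01  1.273e+00  1.000e-03  1.147e+00]
[ 0.157  -0.0023  0.0041  0.0071 -0.0013  0.0006]
```

View pics/side1z.png

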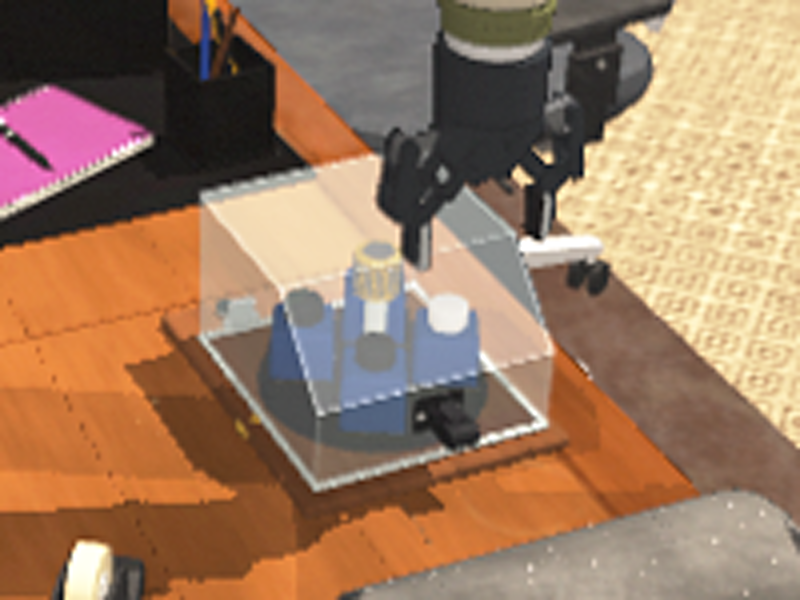

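View pics/top1z.png

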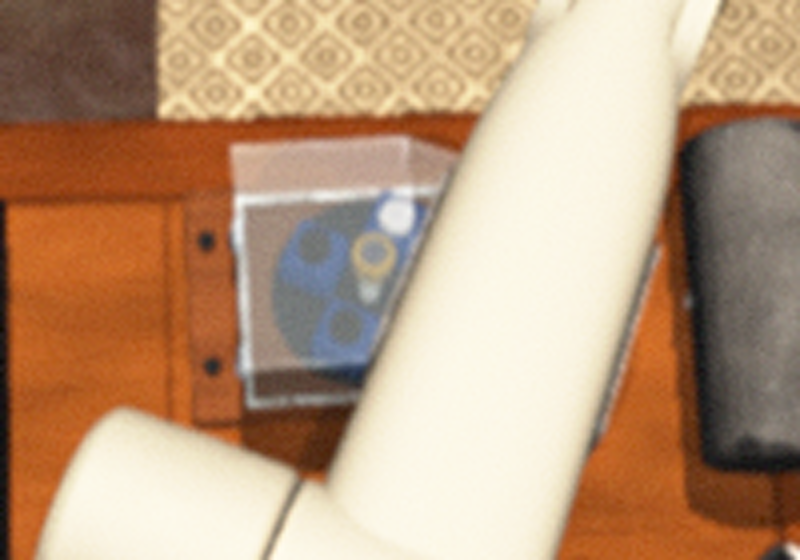

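{"op": "drive_tool", "data": {"moves": [[[0.02,-0.002,0.004,0.007,0,0,0],[0.055,-0.002,0.004,0.007,0,0,0],[0.09,-0.002,0.004,0.007,0,0,0],[0.115,-0.002,0.004,0.007,0,0,0],[0.13,-0.002,0.004,0.007,0,0,0]]]}}

```text
clock: 2.78
tcp_pos: [0.6017, -0.1633, 0.0667]
orientation: [0.506, 0.493, 0.508, -0.493]
wrist_force: [-0.7, 0.2, -0.4]
finger_gap: 0.0854
```

```bash
python3 - <<'E'
from h import *
import cv2
for c in("side",):
    im=cams.read_camera(c); 
    a=im[150:270,290:450]
    cv2.imwrite(f"pics/{c}2z.png",cv2.resize(a,None,fx=5,fy=5,interpolation=cv2.INTER_CUBIC))
info(); print(rel([.6024,-.1632,.041],down(YAW)))
for nm,X in dict(tabc=(0.6024,-.1632,.060),tcp=readout.get_state()["tcp_pos"],nose=(.6028,-.1752,.06)).items():
    q=proj("side",np.array(X)); print(nm,(q-[290,150]+.5)*5-.5)
E
```

```text
t 2.825 tcp [ 0.6011 -0.163   0.0652] x [-0.004  0.003 -1.   ] yhead 0.0292 F [-0.46 -0.12 -0.79] M [ 0.01  0.1  -0.03] gap 0.0854 j [-3.940e-01  5.000e-01 -9.100e-02  9.840e-01  1.000e-03  1.148e+00]
[ 0.0242  0.0014  0.0003 -0.0008 -0.0027  0.0038]
tabc [370.54884285 439.06601394]
tcp [368.94193135 432.1683686 ]
nose [380.9776223  450.62436023]
```

View pics/side2z.png

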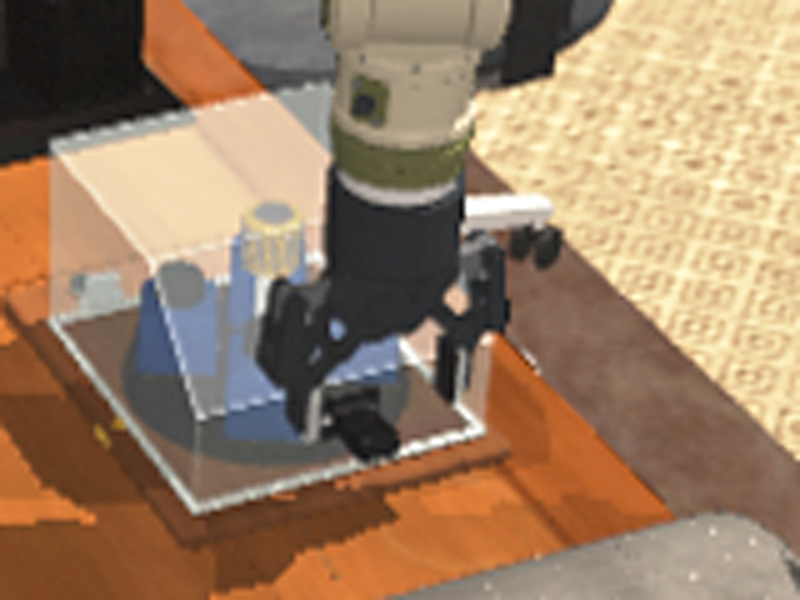

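{"op": "drive_tool", "data": {"moves": [[[0.012,0.001,0,0,0,0,0],[0.024,0.001,0,0,0,0,0],[0.024,0.001,0,0,0,0,100],[0.024,0.001,0,0,0,0,160],[0.024,0.001,0,0,0,0,160]]], "squeeze": 30}}

```text
clock: 3.45
tcp_pos: [0.6025, -0.1631, 0.0419]
orientation: [0.506, 0.492, 0.508, -0.493]
wrist_force: [0.1, -0.9, 0.8]
finger_gap: 0.0328
```

```bash
python3 - <<'E'
from h import *
info()
E
```

```text
t 3.45 tcp [ 0.6025 -0.1631  0.0419] x [-0.003  0.002 -1.   ] yhead 0.0292 F [ 0.06 -0.9   0.78] M [-0.01 -0.01  0.01] gap 0.0328 j [-3.930e-01  5.230e-01 -1.170e-01  9.340e-01  1.000e-03  1.148e+00]
```

{"op": "drive_tool", "data": {"moves": [[[0,0,0,0,0,0,180],[0,0,0,0,0,0,200],[0,0,0,0,0,0,230],[0,0,0,0,0,0,255],[0,0,0,0,0,0,255]]], "squeeze": 40}}

```text
clock: 4.08
tcp_pos: [0.6016, -0.1631, 0.0422]
orientation: [0.506, 0.492, 0.509, -0.493]
wrist_force: [-5.5, 0.6, 5.1]
finger_gap: 0.0235
```

```bash
python3 - <<'E'
from h import *
import cv2
for c in("side",):
    im=cams.read_camera(c); 
    a=im[150:270,290:450]
    cv2.imwrite(f"pics/{c}3z.png",cv2.resize(a,None,fx=5,fy=5,interpolation=cv2.INTER_CUBIC))
info()
E
```

```text
t 4.125 tcp [ 0.6016 -0.1631  0.0422] x [-0.004  0.002 -1.   ] yhead 0.0289 F [-5.42 -0.09  4.98] M [-0.02  1.   -0.02] gap 0.0229 j [-0.394  0.522 -0.118  0.936  0.     1.148]
```

View pics/side3z.png

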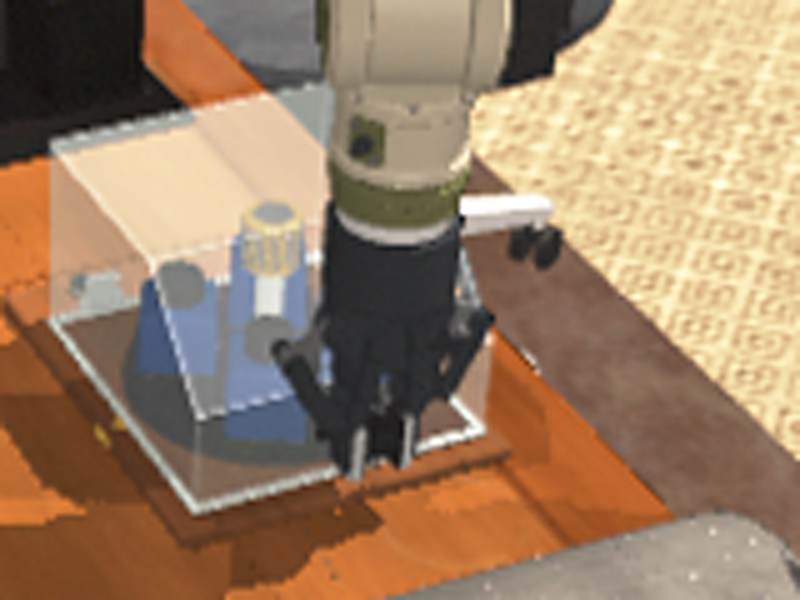

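```bash
cat > arc.py <<'E'
from h import *
import sys
H=B+np.array([-np.sin(YAW),np.cos(YAW)])*.115; HZ=.022
r=.25; A0=np.arctan2(.038,.247)
info()
s,R=cur(); x,y,z=s["tcp_pos"]; z+=.019
by=np.array([-np.sin(YAW),np.cos(YAW)]); dy=(np.array([x,y])-H)@by
th=np.arctan2(z-HZ,-dy)-A0; print("theta",round(th,3),"r",round(np.hypot(dy,z-HZ),4))
X0=.6016-np.sin(YAW)*0
for t in map(float,sys.argv[1:]):
    yy=-r*np.cos(A0+t); zz=HZ+r*np.sin(A0+t)-.019
    p=H+by*yy+np.array([np.cos(YAW),np.sin(YAW)])*(-.001)
    print(t,rel([*p,zz],down(YAW)))
E
python3 arc.py .05 .11 .17 .24 .31
```

```text
t 4.125 tcp [ 0.6016 -0.1631  0.0422] x [-0.004  0.002 -1.   ] yhead 0.0289 F [-5.42 -0.09  4.98] M [-0.02  1.   -0.02] gap 0.0229 j [-0.394  0.522 -0.118  0.936  0.     1.148]
theta 0.005 r 0.25
0.05 [-0.0111 -0.0003 -0.002  -0.0011 -0.002   0.0042]
0.11 [-0.0257 -0.0003 -0.0055 -0.0011 -0.002   0.0042]
0.17 [-0.04   -0.0004 -0.0098 -0.0011 -0.002   0.0042]
0.24 [-0.0564 -0.0005 -0.016  -0.0011 -0.002   0.0042]
0.31 [-0.0723 -0.0006 -0.0233 -0.0011 -0.002   0.0042]
```

{"op": "drive_tool", "data": {"moves": [[[-0.011,0,-0.002,0,0,0,255],[-0.0257,0,-0.0055,0,0,0,255],[-0.04,0,-0.0098,0,0,0,255],[-0.0564,0,-0.016,0,0,0,255],[-0.0723,0,-0.0233,0,0,0,255]]]}}

```text
clock: 4.75
tcp_pos: [0.6008, -0.1392, 0.1157]
orientation: [0.505, 0.492, 0.509, -0.493]
wrist_force: [-1.1, 1.9, -4.5]
finger_gap: 0.0235
```

```bash
python3 arc.py .37 .43 .49 .55 .61
```

```text
t 4.75 tcp [ 0.6008 -0.1392  0.1157] x [-0.005  0.002 -1.   ] yhead 0.0291 F [-1.1   1.89 -4.55] M [-0.04  0.21 -0.09] gap 0.0235 j [-3.580e-01  4.520e-01 -3.800e-02  1.087e+00  1.000e-03  1.184e+00]
theta 0.316 r 0.2498
0.37 [-0.0121 -0.0003 -0.0063 -0.001  -0.0025  0.0047]
0.43 [-0.0248 -0.0003 -0.0142 -0.001  -0.0025  0.0047]
0.49 [-0.0371 -0.0004 -0.0228 -0.001  -0.0025  0.0047]
0.55 [-0.0488 -0.0005 -0.0322 -0.001  -0.0025  0.0047]
0.61 [-0.0599 -0.0005 -0.0423 -0.001  -0.0025  0.0047]
```

{"op": "drive_tool", "data": {"moves": [[[-0.0121,0,-0.0063,0,0,0,255],[-0.0248,0,-0.0142,0,0,0,255],[-0.0371,0,-0.0228,0,0,0,255],[-0.0488,0,-0.0322,0,0,0,255],[-0.0599,0,-0.0423,0,0,0,255]]]}}

```text
clock: 5.38
tcp_pos: [0.5996, -0.0964, 0.1764]
orientation: [0.505, 0.492, 0.509, -0.493]
wrist_force: [-2.9, 0.5, -4.4]
finger_gap: 0.0233
```

```bash
python3 arc.py .67 .73 .79 .85 .91; python3 - <<'E'
from h import *
import cv2
im=cams.read_camera("side"); a=im[110:270,250:450]
cv2.imwrite("pics/side4z.png",cv2.resize(a,None,fx=3.5,fy=3.5,interpolation=cv2.INTER_CUBIC))
E
```

```text
t 5.375 tcp [ 0.5996 -0.0964  0.1764] x [-0.005  0.002 -1.   ] yhead 0.0289 F [-2.87  0.54 -4.43] M [-0.2   0.25 -0.07] gap 0.0233 j [-2.920e-01  4.000e-01  3.700e-02  1.213e+00  1.000e-03  1.250e+00]
theta 0.614 r 0.25
0.67 [-0.0098 -0.0004 -0.0101 -0.0011 -0.0024  0.0052]
0.73 [-0.0197 -0.0004 -0.0214 -0.0011 -0.0024  0.0052]
0.79 [-0.0288 -0.0005 -0.0333 -0.0011 -0.0024  0.0052]
0.85 [-0.0372 -0.0005 -0.0457 -0.0011 -0.0024  0.0052]
0.91 [-0.0449 -0.0006 -0.0586 -0.0011 -0.0024  0.0052]
```

View pics/side4z.png

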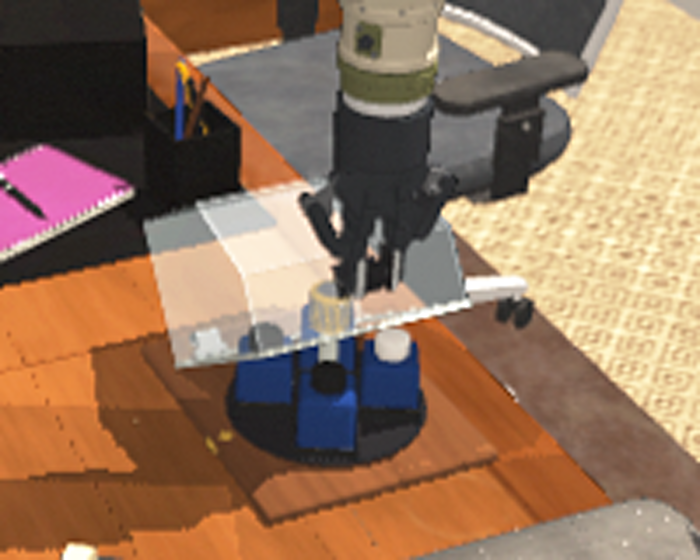

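The cover is rising with the tab held in the jaws (at about (375,270) in the crop). The bottles are undisturbed.

{"op": "drive_tool", "data": {"moves": [[[-0.0098,0,-0.0101,0,0,0,255],[-0.0197,0,-0.0214,0,0,0,255],[-0.0288,0,-0.0333,0,0,0,255],[-0.0372,0,-0.0457,0,0,0,255],[-0.0449,0,-0.0586,0,0,0,255]]]}}

```text
clock: 6.05
tcp_pos: [0.598, -0.0357, 0.2234]
orientation: [0.506, 0.492, 0.509, -0.493]
wrist_force: [-1.8, 0.8, -5.1]
finger_gap: 0.0231
```

```bash
python3 arc.py .965 1.02 1.075 1.13 1.18
```

```text
t 6.05 tcp [ 0.598  -0.0357  0.2234] x [-0.005  0.003 -1.   ] yhead 0.0301 F [-1.81  0.78 -5.12] M [-0.16  0.21 -0.11] gap 0.0231 j [-0.195  0.367  0.103  1.312  0.002  1.346]
theta 0.922 r 0.2506
0.965 [-0.0043 -0.0005 -0.01    0.0001 -0.0032  0.0045]
1.02 [-0.01   -0.0005 -0.0225  0.0001 -0.0032  0.0045]
1.075 [-0.0149 -0.0005 -0.0353  0.0001 -0.0032  0.0045]
1.13 [-0.0191 -0.0005 -0.0484  0.0001 -0.0032  0.0045]
1.18 [-0.0224 -0.0006 -0.0605  0.0001 -0.0032  0.0045]
```

{"op": "drive_tool", "data": {"moves": [[[-0.0043,0,-0.01,0,0,0,255],[-0.01,0,-0.0225,0,0,0,255],[-0.0149,0,-0.0353,0,0,0,255],[-0.0191,0,-0.0484,0,0,0,255],[-0.0224,0,-0.0605,0,0,0,255]]]}}

```text
clock: 6.68
tcp_pos: [0.5963, 0.0255, 0.2468]
orientation: [0.506, 0.492, 0.509, -0.493]
wrist_force: [-4.9, -2.0, 0.8]
finger_gap: 0.0233
```

```bash
python3 arc.py 1.23 1.275 1.32 1.36 1.4;  python3 - <<'E'
from h import *
import cv2
im=cams.read_camera("side"); a=im[110:270,250:450]
cv2.imwrite("pics/side5z.png",cv2.resize(a,None,fx=3.5,fy=3.5,interpolation=cv2.INTER_CUBIC))
E
```

```text
t 6.675 tcp [0.5963 0.0255 0.2468] x [-0.004  0.003 -1.   ] yhead 0.0301 F [-4.86 -1.98  0.76] M [-0.75  0.6  -0.08] gap 0.0233 j [-0.093  0.357  0.146  1.364  0.002  1.448]
theta 1.184 r 0.2506
1.23 [-0.0018 -0.0007 -0.0115  0.0001 -0.0029  0.0037]
1.275 [-0.0036 -0.0007 -0.0226  0.0001 -0.0029  0.0037]
1.32 [-0.0049 -0.0007 -0.0337  0.0001 -0.0029  0.0037]
1.36 [-0.0057 -0.0007 -0.0437  0.0001 -0.0029  0.0037]
1.4 [-0.006  -0.0007 -0.0537  0.0001 -0.0029  0.0037]
```

View pics/side5z.png

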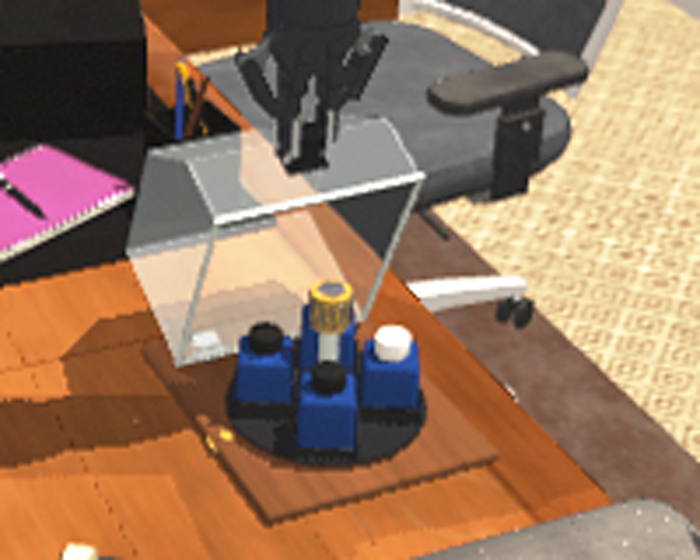

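{"op": "drive_tool", "data": {"moves": [[[-0.0018,0,-0.0115,0,0,0,255],[-0.0036,0,-0.0226,0,0,0,255],[-0.0049,0,-0.0337,0,0,0,255],[-0.0057,0,-0.0437,0,0,0,255],[-0.006,0,-0.0537,0,0,0,255]]]}}

```text
clock: 7.35
tcp_pos: [0.5948, 0.0813, 0.2536]
orientation: [0.506, 0.492, 0.51, -0.492]
wrist_force: [-4.4, -1.5, 2.4]
finger_gap: 0.0234
```

```bash
python3 arc.py 1.43 1.46 1.49 1.52 1.545
```

```text
t 7.35 tcp [0.5948 0.0813 0.2536] x [-0.003  0.004 -1.   ] yhead 0.0315 F [-4.36 -1.46  2.44] M [-0.61  0.6  -0.05] gap 0.0234 j [0.    0.362 0.169 1.381 0.004 1.539]
theta 1.409 r 0.2506
1.43 [ 0.0007 -0.0008 -0.0053  0.0014 -0.0043  0.0027]
1.46 [ 0.0009 -0.0008 -0.0128  0.0014 -0.0043  0.0027]
1.49 [ 0.0014 -0.0008 -0.0203  0.0014 -0.0043  0.0027]
1.52 [ 0.002  -0.0007 -0.0278  0.0014 -0.0043  0.0027]
1.545 [ 0.0028 -0.0007 -0.034   0.0014 -0.0043  0.0027]
```

{"op": "drive_tool", "data": {"moves": [[[0,0,-0.0053,0,0,0,255],[0.0005,0,-0.0128,0,0,0,255],[0.001,0,-0.0203,0,0,0,255],[0.0018,0,-0.0278,0,0,0,255],[0.0026,0,-0.034,0,0,0,255]]]}}

```text
clock: 7.98
tcp_pos: [0.5939, 0.116, 0.2515]
orientation: [0.506, 0.493, 0.51, -0.491]
wrist_force: [-4.2, -0.1, 4.7]
finger_gap: 0.023
```

```bash
python3 arc.py 1.56 1.575 1.59 1.605 1.62
```

```text
t 7.975 tcp [0.5939 0.116  0.2515] x [-0.002  0.005 -1.   ] yhead 0.0317 F [-4.24 -0.06  4.7 ] M [-0.53  0.67 -0.12] gap 0.023 j [0.058 0.371 0.177 1.379 0.005 1.597]
theta 1.548 r 0.2506
1.56 [ 0.001  -0.0009 -0.003   0.0017 -0.0048  0.0021]
1.575 [ 0.0016 -0.0009 -0.0067  0.0017 -0.0048  0.0021]
1.59 [ 0.0022 -0.0009 -0.0104  0.0017 -0.0048  0.0021]
1.605 [ 0.0029 -0.0009 -0.0141  0.0017 -0.0048  0.0021]
1.62 [ 0.0036 -0.0009 -0.0177  0.0017 -0.0048  0.0021]
```

{"op": "drive_tool", "data": {"moves": [[[0.0005,0,-0.0033,0,0,0,255],[0.001,0,-0.0067,0,0,0,255],[0.0016,0,-0.0104,0,0,0,255],[0.0023,0,-0.0141,0,0,0,255],[0.003,0,-0.0177,0,0,0,255]]]}}

```text
clock: 8.6
tcp_pos: [0.5934, 0.1339, 0.2485]
orientation: [0.506, 0.493, 0.51, -0.491]
wrist_force: [-4.0, -0.7, 5.2]
finger_gap: 0.0228
```

```bash
python3 arc.py 1.62 1.63 1.64;  python3 - <<'E'
from h import *
import cv2
im=cams.read_camera("side"); a=im[90:250,200:400]
cv2.imwrite("pics/side6z.png",cv2.resize(a,None,fx=3.5,fy=3.5,interpolation=cv2.INTER_CUBIC))
E
```

```text
t 8.6 tcp [0.5934 0.1339 0.2485] x [-0.002  0.005 -1.   ] yhead 0.0315 F [-4.01 -0.72  5.17] M [-0.56  0.69 -0.07] gap 0.0228 j [0.088 0.377 0.18  1.375 0.005 1.627]
theta 1.62 r 0.2506
1.62 [ 0.0006 -0.001   0.0002  0.0015 -0.0049  0.0019]
1.63 [ 0.0011 -0.0009 -0.0023  0.0015 -0.0049  0.0019]
1.64 [ 0.0017 -0.0009 -0.0047  0.0015 -0.0049  0.0019]
```

View pics/side6z.png

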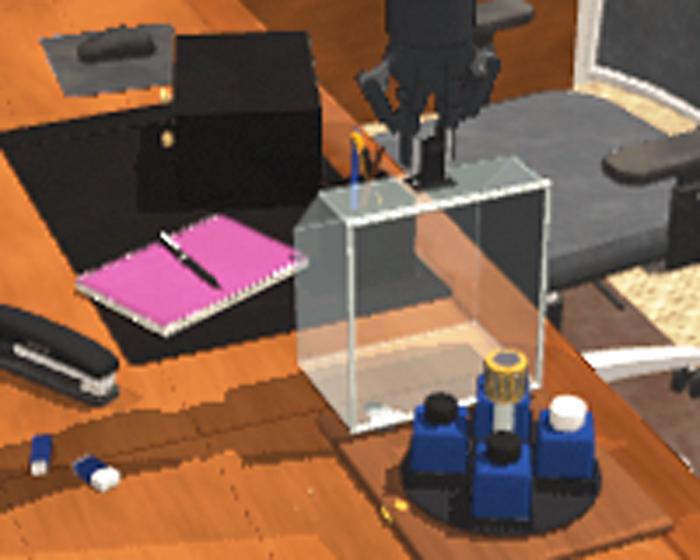

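{"op": "drive_tool", "data": {"moves": [[[0,0,-0.001,0,0,0,255],[0,0,-0.002,0,0,0,255],[0.0005,0,-0.003,0,0,0,255],[0.0007,0,-0.004,0,0,0,255],[0.001,0,-0.005,0,0,0,255]]]}}

```text
clock: 9.28
tcp_pos: [0.5932, 0.1394, 0.2474]
orientation: [0.506, 0.493, 0.51, -0.491]
wrist_force: [-3.7, 0.1, 1.4]
finger_gap: 0.0233
```

```bash
python3 arc.py 1.62 1.63 1.64
```

```text
t 9.275 tcp [0.5932 0.1394 0.2474] x [-0.002  0.005 -1.   ] yhead 0.0319 F [-3.74  0.07  1.41] M [-0.42  0.48 -0.05] gap 0.0233 j [0.097 0.38  0.18  1.373 0.005 1.635]
theta 1.643 r 0.2507
1.62 [-0.0006 -0.0009  0.0057  0.0019 -0.0053  0.002 ]
1.63 [-0.0001 -0.0009  0.0032  0.0019 -0.0053  0.002 ]
1.64 [ 0.0005 -0.0009  0.0008  0.0019 -0.0053  0.002 ]
```

{"op": "drive_tool", "data": {"moves": [[[0,0,-0.001,0,0,0,255],[0.0002,0,-0.002,0,0,0,255],[0.0005,0,-0.003,0,0,0,255],[0.0007,0,-0.004,0,0,0,255],[0.001,0,-0.005,0,0,0,255]]]}}

```text
clock: 9.9
tcp_pos: [0.5932, 0.1407, 0.247]
orientation: [0.507, 0.492, 0.507, -0.493]
wrist_force: [-4.7, -16.2, 6.2]
finger_gap: 0.0233
```

```bash
python3 arc.py 1.62;  python3 - <<'E'
from h import *
import cv2
im=cams.read_camera("side"); a=im[90:250,200:400]
cv2.imwrite("pics/side7z.png",cv2.resize(a,None,fx=3.5,fy=3.5,interpolation=cv2.INTER_CUBIC))
im=cams.read_camera("top"); a=im[80:240,200:400]
cv2.imwrite("pics/top7z.png",cv2.resize(a,None,fx=3.5,fy=3.5,interpolation=cv2.INTER_CUBIC))
E
```

```text
t 9.9 tcp [0.5932 0.1407 0.247 ] x [-0.002 -0.002 -1.   ] yhead 0.0295 F [ -4.68 -16.19   6.19] M [-3.09  0.79  0.09] gap 0.0233 j [ 0.102  0.381  0.181  1.373 -0.002  1.643]
theta 1.648 r 0.2506
1.62 [-0.0009 -0.0009  0.007  -0.0005  0.0019  0.0017]
```

View pics/side7z.png

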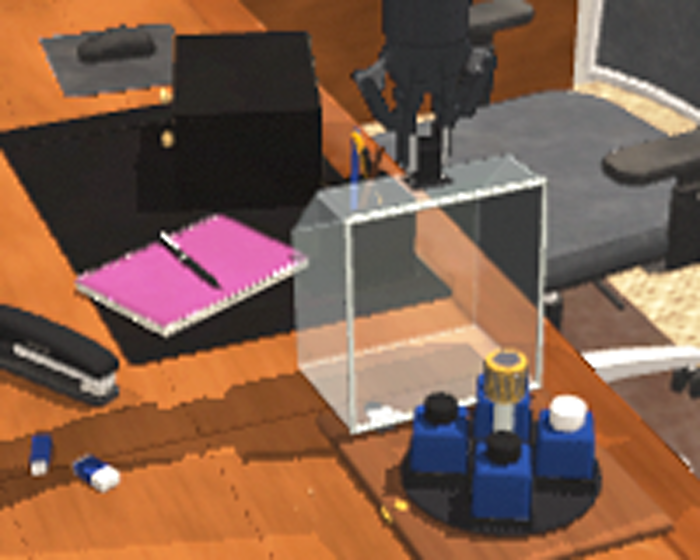

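View pics/top7z.png

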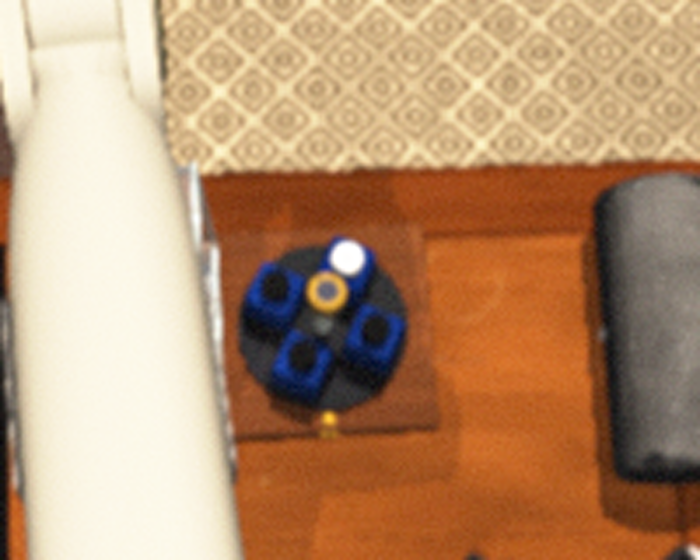

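{"op": "drive_tool", "data": {"moves": [[[0,0,0.001,0,0,0,255],[0,0,0.001,0,0,0,220],[0,0,0.001,0,0,0,170],[0,0,0.001,0,0,0,130],[0,0,0.001,0,0,0,100]]]}}

```text
clock: 10.62
tcp_pos: [0.5936, 0.1399, 0.247]
orientation: [0.507, 0.492, 0.507, -0.493]
wrist_force: [-1.0, -0.4, 0.8]
finger_gap: 0.0519
```

```bash
python3 arc.py 1.62;  python3 - <<'E'
from h import *
import cv2
im=cams.read_camera("side"); a=im[90:250,200:400]
cv2.imwrite("pics/side8z.png",cv2.resize(a,None,fx=3.5,fy=3.5,interpolation=cv2.INTER_CUBIC))
E
```

```text
t 10.625 tcp [0.5936 0.1399 0.247 ] x [-0.001 -0.002 -1.   ] yhead 0.0296 F [-1.02 -0.44  0.85] M [0.02 0.   0.03] gap 0.0519 j [ 1.010e-01  3.810e-01  1.810e-01  1.372e+00 -1.000e-03  1.642e+00]
theta 1.645 r 0.2504
1.62 [-0.0009 -0.0013  0.0061 -0.0004  0.0015  0.0012]
```

View pics/side8z.png

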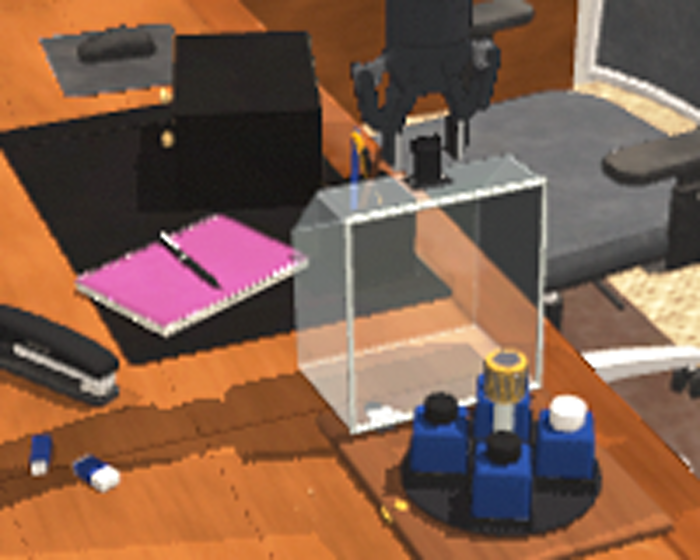

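```bash
cat > ang.py <<'E'
from h import *
def fit(caps,knob=(),free=True):
    # caps: list (cam,u,v,idx) idx: k*90deg offset ccw from white
    def f(p):
        r=[]
        for c,u,v,k in caps:
            a=p[2]+k*np.pi/2
            q=proj(c,np.array([p[0]+.055*np.cos(a),p[1]+.055*np.sin(a),.095])); r+=[q[0]-u,q[1]-v]
        for c,u,v in knob:
            q=proj(c,np.array([p[0],p[1],.14])); r+=[q[0]-u,q[1]-v]
        return np.array(r)
    best=min((least_squares(f,[B[0],B[1],a0]) for a0 in np.arange(0,6.3,.8)),key=lambda s:s.cost)
    print("axis",best.x[:2].round(4),"board angle deg",np.degrees(best.x[2]-YAW)%360,"res",f(best.x).round(1))
    return best.x
E
python3 - <<'E'
from ang import *
T=lambda u,v:("top",(u+.5)/3.5-.5+200,(v+.5)/3.5-.5+80); S=lambda u,v:("side",(u+.5)/3.5-.5+200,(v+.5)/3.5-.5+90)
fit([(*T(347,257),0),(*T(272,287),1),(*T(303,358),2),(*T(375,331),3),(*S(570,408),0),(*S(441,405),2),(*S(502,444),3)],[T(327,291),S(506,360)])
fit([(*T(347,257),0),(*T(272,287),1),(*T(303,358),2),(*T(375,331),3)],[T(327,291)])
fit([(*S(570,408),0),(*S(441,405),2),(*S(502,444),3)],[S(506,360)])
def g(c,u,v,z): return least_squares(lambda q:proj(c,np.array([q[0],q[1],z]))-np.array([u,v]),[.6,0]).x
print("pointer",g(*T(329,425),.014),g(*S(393,510),.014))
E
```

```text
axis [ 0.5973 -0.0317] board angle deg 333.24032623226066 res [ 0.6  0.1  1.4 -0.7  0.9 -1.   1.1 -1.2 -1.6 -1.3 -1.  -1.4 -0.1 -1.9
  0.7  0.2 -0.8 -0.6]
axis [ 0.5955 -0.0283] board angle deg 333.0776649134113 res [-0.3  0.6  0.5 -0.2 -0.1 -0.5  0.1 -0.7 -0.2  0.7]
axis [ 0.597  -0.0393] board angle deg 331.67570443925365 res [-0.5  0.3 -0.1 -0.4  0.4 -0.5  0.2  0.7]
pointer [ 0.49380805 -0.0321623 ] [ 0.49198689 -0.04199517]
```

{"op": "drive_tool", "data": {"moves": [[[-0.01,0,0,0,0,0,60],[-0.025,0,0,0,0,0,0],[-0.045,0,0,0,0,0,0],[-0.065,0,0,0,0,0,0],[-0.08,0,0,0,0,0,0]]]}}

```text
clock: 11.3
tcp_pos: [0.594, 0.14, 0.3295]
orientation: [0.508, 0.493, 0.507, -0.493]
wrist_force: [-0.4, -0.0, -0.0]
finger_gap: 0.0856
```

```bash
python3 - <<'E'
from ang import *
import cv2
info(); print(rel([.597,-.032,.30],down(1.25)))
ims={}
for c in("top","side"):
    ims[c]=cams.read_camera(c); cv2.imwrite(f"pics/{c}9.png",ims[c])
    a=ims[c][100:220,220:380] if c=="top" else ims[c][150:270,290:450]
    cv2.imwrite(f"pics/{c}9z.png",cv2.resize(a,None,fx=5,fy=5,interpolation=cv2.INTER_CUBIC))
    for n in("knob","white_cap_bottle_center","bottle_a_center"):
        for r in finder.regions_of(c,n)[:4]:
            ys,xs=np.nonzero(r["pixels"]); print(c,n,r["conf"],r["point"],xs.min(),xs.max(),ys.min(),ys.max())
E
```

```text
t 11.3 tcp [0.594  0.14   0.3295] x [ 0.001 -0.001 -1.   ] yhead 0.0295 F [-0.37 -0.   -0.05] M [-0.02 -0.02 -0.02] gap 0.0856 j [ 1.010e-01  3.860e-01  3.880e-01  1.572e+00 -1.000e-03  1.642e+00]
[ 2.9700e-02 -2.1000e-03  1.7200e-01 -1.2205e+00  2.0000e-03 -3.0000e-04]
top knob 0.48 [268.6, 173.6] 253 324 127 205
top white_cap_bottle_center 0.59 [298.1, 152.6] 292 306 147 166
top bottle_a_center 0.6 [277.0, 162.5] 270 286 155 173
side knob 0.53 [344.3, 199.6] 338 350 191 205
side white_cap_bottle_center 0.66 [358.2, 212.8] 352 369 204 226
```

View pics/side9z.png

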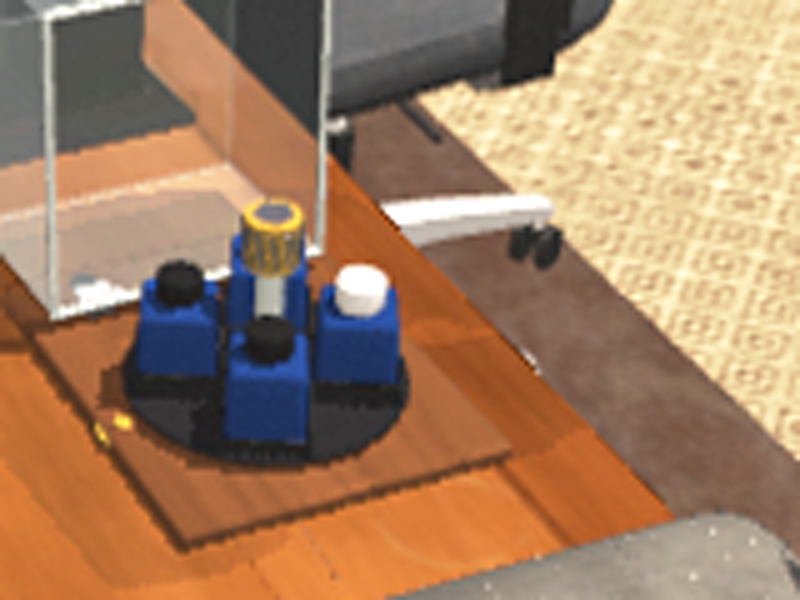

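View pics/top9z.png

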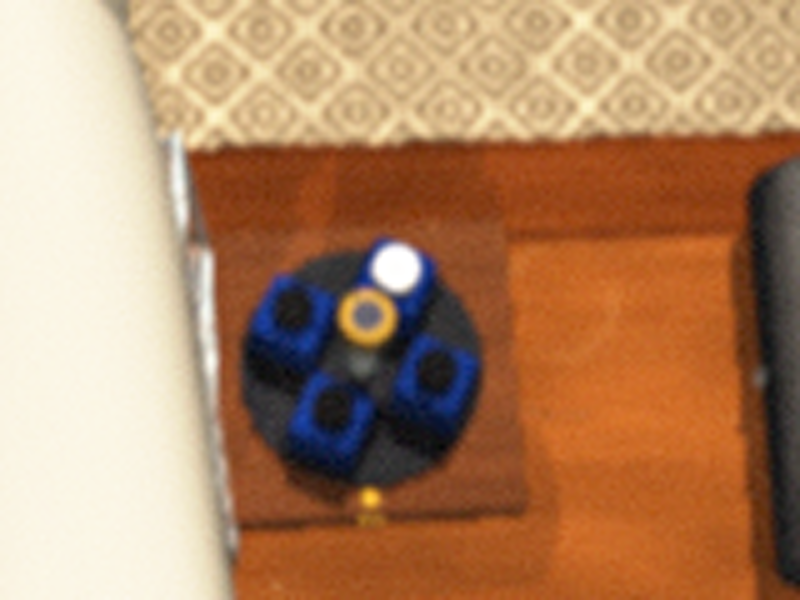

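{"op": "drive_tool", "data": {"moves": [[[0,0,0.035,-0.12,0,0,0],[0,0,0.07,-0.24,0,0,0],[0,-0.001,0.105,-0.36,0,0,0],[0,-0.002,0.14,-0.48,0,0,0],[0,-0.002,0.172,-0.61,0,0,0]]]}}

```text
clock: 12.32
tcp_pos: [0.596, -0.0332, 0.326]
orientation: [0.632, 0.315, 0.633, -0.317]
wrist_force: [0.1, 0.0, -0.1]
finger_gap: 0.0856
```

```bash
python3 - <<'E'
from ang import *
info(); print(rel([.597,-.032,.17],down(1.25)))
T=lambda u,v:("top",(u+.5)/5-.5+220,(v+.5)/5-.5+100); S=lambda u,v:("side",(u+.5)/5-.5+290,(v+.5)/5-.5+150)
t=[(*T(397,267),0),(*T(294,311),1),(*T(335,410),2),(*T(438,370),3)]; s=[(*S(363,280),0),(*S(180,274),2),(*S(270,330),3)]
tk=[T(368,316)]; sk=[S(275,211)]
fit(t+s,tk+sk);fit(t,tk);fit(s,sk)
def g(c,u,v,z): return least_squares(lambda q:proj(c,np.array([q[0],q[1],z]))-np.array([u,v]),[.6,0]).x
print("pointer",g(*T(371,497),.016),g(*S(122,421),.016),g(*S(102,434),.006))
E
```

```text
t 12.325 tcp [ 0.596  -0.0332  0.326 ] x [-0.004 -0.002 -1.   ] yhead 0.6435 F [ 0.05  0.02 -0.09] M [-0.01 -0.06  0.03] gap 0.0856 j [-0.189  0.36   0.342  1.556 -0.002  0.738]
[ 1.560e-01  2.200e-03 -2.000e-04 -6.065e-01 -2.100e-03  3.500e-03]
axis [ 0.5981 -0.0318] board angle deg 333.60631381707435 res [ 0.3 -0.1  0.4 -1.   0.6 -0.8  0.8 -0.9 -1.1 -0.7 -0.7 -0.5 -0.3 -1.
  0.6 -0.  -1.   0.1]
axis [ 0.5961 -0.0298] board angle deg 333.5273162304051 res [-0.2  0.5 -0.2 -0.4  0.1 -0.3  0.2 -0.3  0.1  0.5]
axis [ 0.5992 -0.0355] board angle deg 332.1337814703385 res [-0.1  0.1  0.1 -0.2  0.1 -0.4 -0.1  0.6]
pointer [ 0.50100798 -0.03292191] [ 0.4999147  -0.03948566] [ 0.48863898 -0.03489149]
```

{"op": "drive_tool", "data": {"moves": [[[0.03,0.001,0,-0.12,0,0,0],[0.06,0.002,0,-0.24,0,0,0],[0.1,0.002,0,-0.36,0,0,0],[0.13,0.002,0,-0.48,0,0,0],[0.156,0.002,0,-0.606,-0.002,0.0035,0]]]}}

```text
clock: 12.95
tcp_pos: [0.5961, -0.0321, 0.168]
orientation: [0.698, 0.112, 0.699, -0.112]
wrist_force: [-0.5, -0.3, 0.1]
finger_gap: 0.0852
```

```bash
python3 - <<'E'
from ang import *
import cv2
info(); print(rel([.598,-.032,.111],down(1.25)))
im=cams.read_camera("side");a=im[150:270,290:450]
cv2.imwrite(f"pics/side10z.png",cv2.resize(a,None,fx=5,fy=5,interpolation=cv2.INTER_CUBIC))
E
```

```text
t 12.95 tcp [ 0.5961 -0.0321  0.168 ] x [-0.002  0.    -1.   ] yhead 1.2536 F [-0.5  -0.26  0.12] M [ 0.01 -0.05  0.  ] gap 0.0852 j [-0.188  0.381 -0.012  1.179  0.     0.129]
[ 0.057   0.0007  0.0019  0.0036 -0.002   0.0002]
```

View pics/side10z.png

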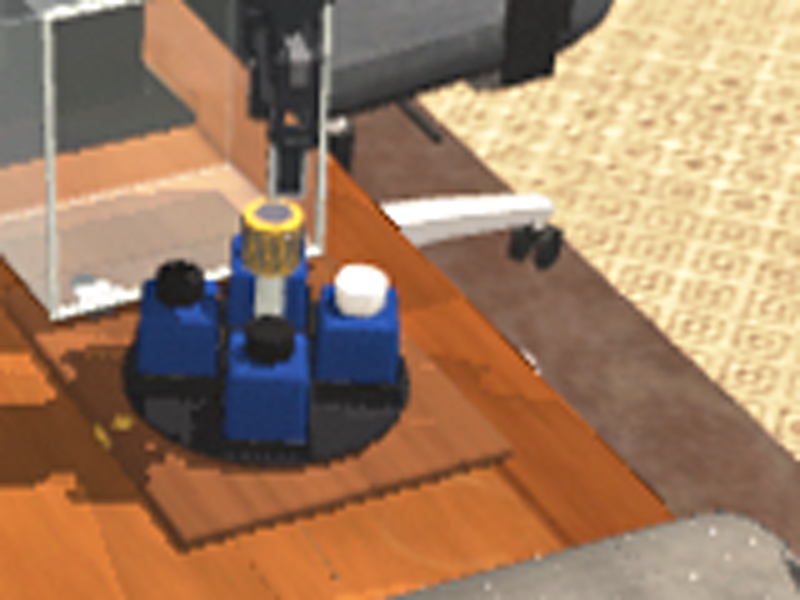

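{"op": "drive_tool", "data": {"moves": [[[0.015,0.0005,0.002,0.003,-0.001,0,0],[0.03,0.0007,0.002,0.003,-0.001,0,0],[0.045,0.0007,0.002,0.003,-0.001,0,0],[0.056,0.0007,0.002,0.003,-0.001,0,60],[0.056,0.0007,0.002,0.003,-0.001,0,110]]], "squeeze": 25}}

```text
clock: 13.62
tcp_pos: [0.5953, -0.0315, 0.1075]
orientation: [0.695, 0.112, 0.701, -0.111]
wrist_force: [-0.3, -0.2, -0.7]
finger_gap: 0.0516
```

```bash
python3 - <<'E'
from ang import *
import cv2
info(); print(rel([.598,-.032,.112],down(1.25)))
im=cams.read_camera("side");a=im[150:270,290:450]
cv2.imwrite(f"pics/side11z.png",cv2.resize(a,None,fx=5,fy=5,interpolation=cv2.INTER_CUBIC))
E
```

```text
t 13.625 tcp [ 0.5953 -0.0315  0.1075] x [-0.008  0.002 -1.   ] yhead 1.254 F [-0.29 -0.22 -0.71] M [0.01 0.04 0.01] gap 0.0516 j [-0.188  0.422 -0.105  1.052  0.     0.129]
[-0.0045  0.0004  0.0026  0.004  -0.0079  0.001 ]
```

View pics/side11z.png

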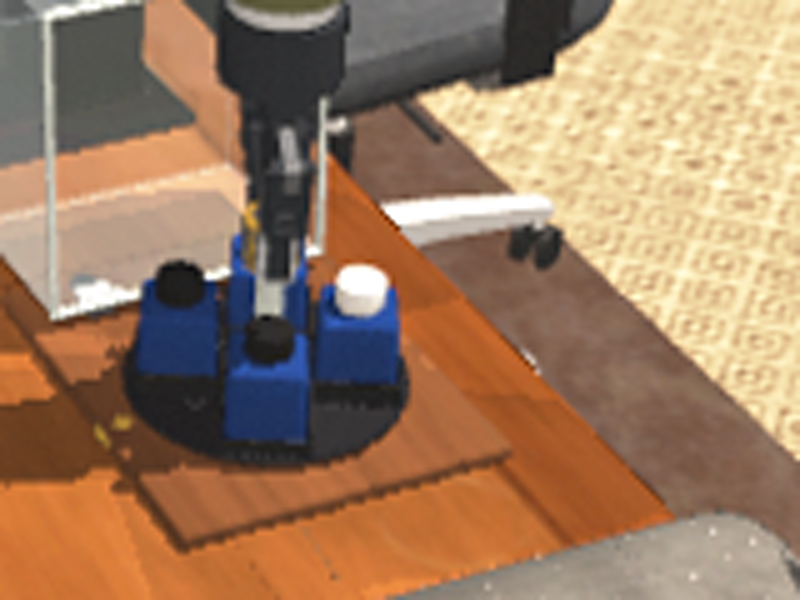

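{"op": "drive_tool", "data": {"moves": [[[-0.0045,0.0005,0.0026,0.004,-0.008,0.001,110],[-0.0045,0.0005,0.0026,0.004,-0.008,0.001,135],[-0.0045,0.0005,0.0026,0.004,-0.008,0.001,150],[-0.0045,0.0005,0.0026,0.004,-0.008,0.001,160],[-0.0045,0.0005,0.0026,0.004,-0.008,0.001,180]]], "squeeze": 25}}

```text
clock: 14.3
tcp_pos: [0.5998, -0.0309, 0.1142]
orientation: [0.7, 0.113, 0.696, -0.112]
wrist_force: [1.1, 5.0, 5.5]
finger_gap: 0.0354
```

```bash
python3 - <<'E'
from ang import *
info(); print(rel([.598,-.032,.112],down(1.25)))
E
```

```text
t 14.3 tcp [ 0.5998 -0.0309  0.1142] x [ 0.005  0.002 -1.   ] yhead 1.251 F [1.09 5.02 5.49] M [ 0.99 -0.27 -0.04] gap 0.0354 j [-0.186  0.415 -0.098  1.053  0.002  0.134]
[ 0.0022 -0.0017 -0.0014  0.001   0.0041 -0.003 ]
```

{"op": "drive_tool", "data": {"moves": [[[0.002,0,-0.0005,0.06,0,0,255],[0.002,0.0005,-0.001,0.14,0,0,255],[0.002,0.0005,-0.001,0.24,0,0,255],[0.002,0.0005,-0.001,0.34,0,0,255],[0.002,0.0005,-0.001,0.44,0,0,255]]], "squeeze": 30}}

```text
clock: 14.92
tcp_pos: [0.5995, -0.0315, 0.1142]
orientation: [0.659, 0.264, 0.654, -0.263]
wrist_force: [-3.1, -2.7, 9.8]
finger_gap: 0.0349
```

```bash
python3 - <<'E'
from ang import *
import cv2
info()
im=cams.read_camera("side");a=im[150:270,290:450]
cv2.imwrite(f"pics/side12z.png",cv2.resize(a,None,fx=5,fy=5,interpolation=cv2.INTER_CUBIC))
E
```

```text
t 14.925 tcp [ 0.5995 -0.0315  0.1142] x [ 0.007 -0.002 -1.   ] yhead 0.807 F [-3.07 -2.72  9.78] M [-0.61  0.73  0.05] gap 0.0349 j [-0.186  0.413 -0.102  1.049 -0.     0.578]
```

View pics/side12z.png

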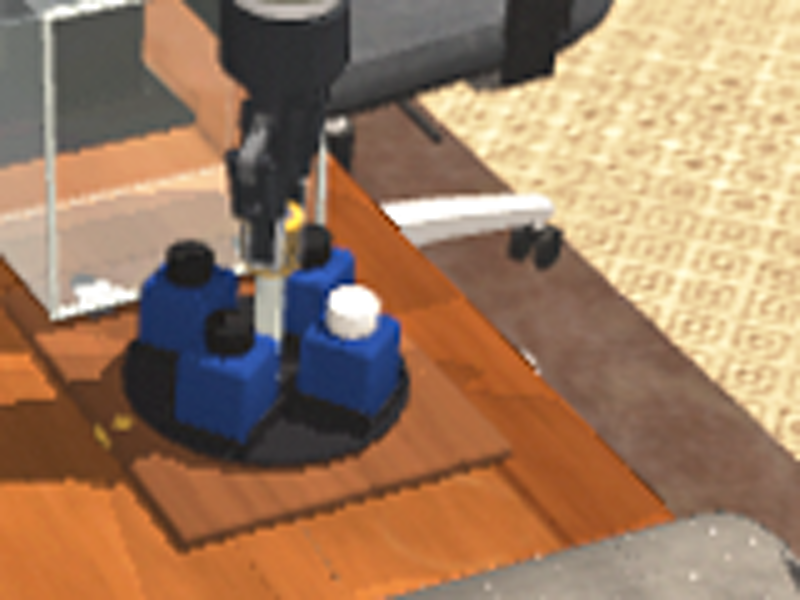

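{"op": "drive_tool", "data": {"moves": [[[0,0,0,0.1,0,0,255],[0,0,0,0.2,0,0,255],[0,0,0,0.3,0,0,255],[0,0,0,0.4,0,0,255],[0,0,0,0.5,0,0,255]]]}}

```text
clock: 15.6
tcp_pos: [0.5986, -0.0321, 0.1143]
orientation: [0.571, 0.42, 0.567, -0.419]
wrist_force: [-0.9, -0.5, 1.0]
finger_gap: 0.035
```

```bash
python3 -c "
from h import *
info()"
```

```text
t 15.6 tcp [ 0.5986 -0.0321  0.1143] x [ 0.005 -0.003 -1.   ] yhead 0.2998 F [-0.89 -0.5   0.96] M [-0.21  0.5  -0.01] gap 0.035 j [-0.186  0.413 -0.102  1.051 -0.002  1.085]
```

{"op": "drive_tool", "data": {"moves": [[[0,0,0,0.1,0,0,255],[0,0,0,0.2,0,0,255],[0,0,0,0.3,0,0,255],[0,0,0,0.4,0,0,255],[0,0,0,0.5,0,0,255]]]}}

```text
clock: 16.23
tcp_pos: [0.5976, -0.0322, 0.1143]
orientation: [0.448, 0.548, 0.445, -0.548]
wrist_force: [-2.3, 0.3, 2.6]
finger_gap: 0.035
```

```bash
python3 - <<'E'
from ang import *
import cv2
info()
im=cams.read_camera("side");a=im[150:270,290:450]
cv2.imwrite(f"pics/side13z.png",cv2.resize(a,None,fx=5,fy=5,interpolation=cv2.INTER_CUBIC))
E
```

```text
t 16.225 tcp [ 0.5976 -0.0322  0.1143] x [ 0.003 -0.003 -1.   ] yhead -0.2036 F [-2.31  0.28  2.61] M [0.12 0.54 0.02] gap 0.035 j [-0.187  0.412 -0.103  1.052 -0.003  1.588]
```

View pics/side13z.png

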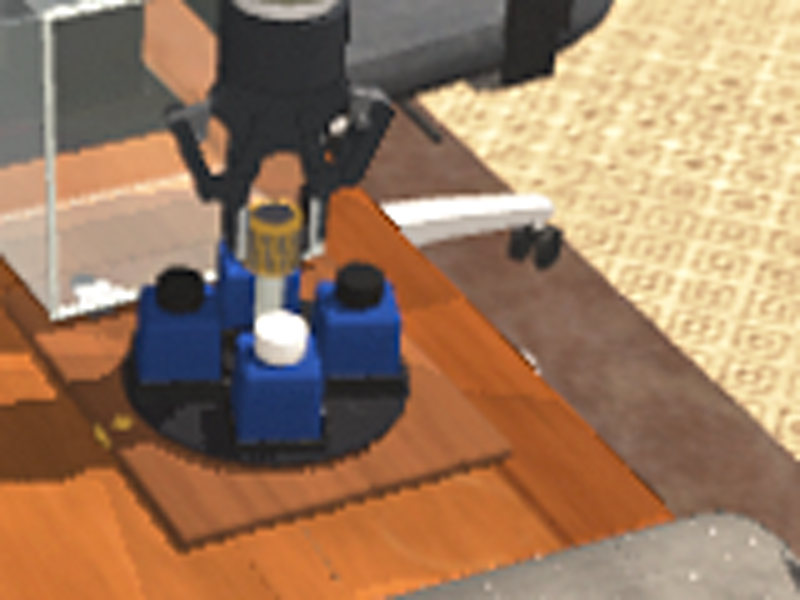

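{"op": "drive_tool", "data": {"moves": [[[0,0,0,0.1,0,0,255],[0,0,0,0.2,0,0,255],[0,0,0,0.3,0,0,255],[0,0,0,0.4,0,0,255],[0,0,0,0.5,0,0,255]]]}}

```text
clock: 16.9
tcp_pos: [0.5967, -0.0317, 0.1143]
orientation: [0.297, 0.642, 0.295, -0.642]
wrist_force: [-2.4, 2.0, 2.7]
finger_gap: 0.0351
```

{"op": "drive_tool", "data": {"moves": [[[0,0,0,0.1,0,0,255],[0,0,0,0.2,0,0,255],[0,0,0,0.3,0,0,255],[0,0,0,0.4,0,0,255],[0,0,0,0.5,0,0,255]]]}}

```text
clock: 17.52
tcp_pos: [0.5961, -0.031, 0.1143]
orientation: [0.128, 0.696, 0.127, -0.695]
wrist_force: [-2.0, 4.0, 1.5]
finger_gap: 0.035
```

```bash
python3 - <<'E'
from ang import *
import cv2
info()
E
```

```text
t 17.525 tcp [ 0.5961 -0.031   0.1143] x [ 0.001 -0.001 -1.   ] yhead -1.2092 F [-1.96  4.    1.5 ] M [0.64 0.32 0.06] gap 0.035 j [-1.860e-01  4.120e-01 -1.040e-01  1.054e+00 -1.000e-03  2.594e+00]
```

Remaining about 0.215 rad.

{"op": "drive_tool", "data": {"moves": [[[0,0,0,0.07,0,0,255],[0,0,0,0.14,0,0,255],[0,0,0,0.19,0,0,255],[0,0,0,0.21,0,0,255],[0,0,0,0.215,0,0,255]]]}}

```text
clock: 18.15
tcp_pos: [0.596, -0.0306, 0.1143]
orientation: [0.053, 0.705, 0.052, -0.705]
wrist_force: [0.1, 2.8, 0.5]
finger_gap: 0.035
```

```bash
python3 - <<'E'
from ang import *
import cv2
for c in("top","side"):
    im=cams.read_camera(c); cv2.imwrite(f"pics/{c}14.png",im)
    a=im[100:220,220:380] if c=="top" else im[150:270,290:450]
    cv2.imwrite(f"pics/{c}14z.png",cv2.resize(a,None,fx=5,fy=5,interpolation=cv2.INTER_CUBIC))
info()
E
```

```text
t 18.25 tcp [ 0.596  -0.0306  0.1143] x [ 0.001 -0.001 -1.   ] yhead -1.4231 F [-0.47  3.81  0.48] M [ 0.59  0.11 -0.02] gap 0.0347 j [-1.850e-01  4.120e-01 -1.040e-01  1.055e+00 -1.000e-03  2.809e+00]
```

View pics/side14z.png

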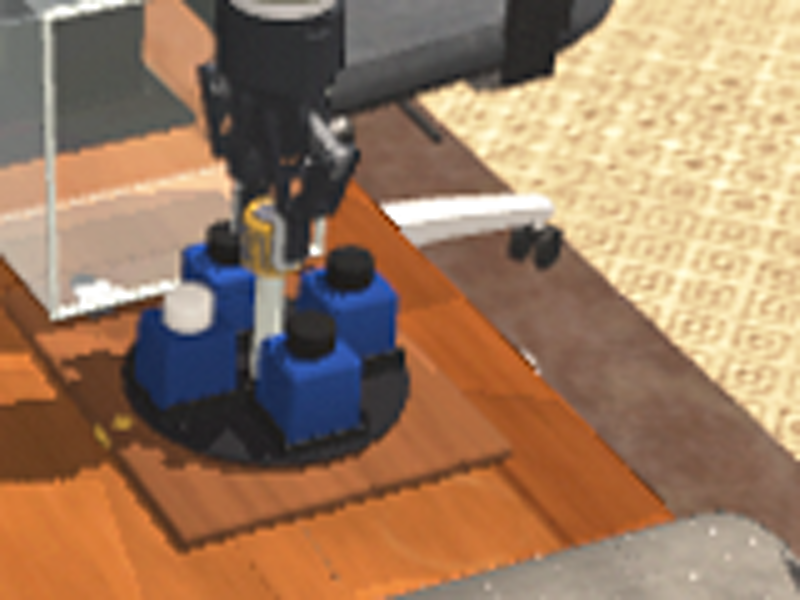

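View pics/top14z.png

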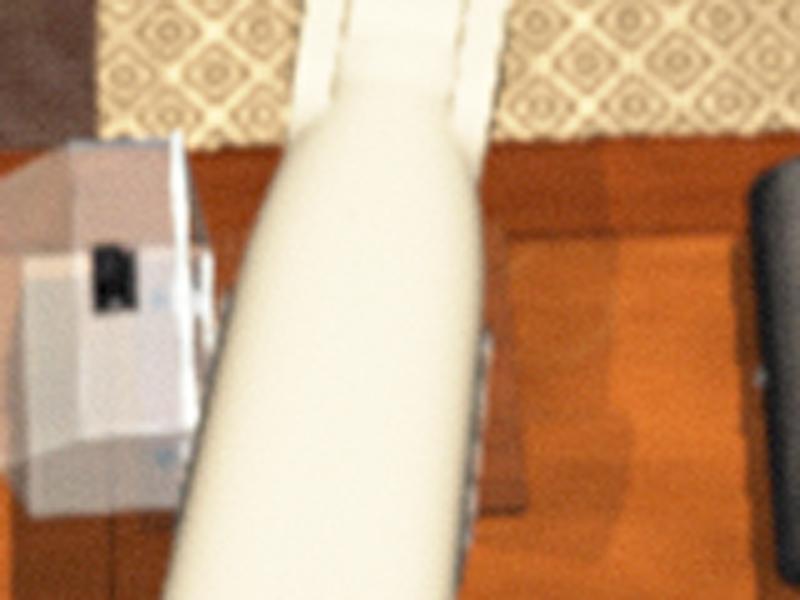

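```bash
python3 - <<'E'
from ang import *
S=lambda u,v:("side",(u+.5)/5-.5+290,(v+.5)/5-.5+150)
fit([(*S(190,297),0),(*S(312,325),1),(*S(351,262),2),(*S(225,238),3)])
p=fit([(*S(190,297),0),(*S(312,325),1),(*S(351,262),2)])
ax=np.array([.5985,-.0345])
for a in (170,175,180,185):
    t=np.radians(a)+YAW; print(a,(proj("side",np.array([.5985+.055*np.cos(t),-.0345+.055*np.sin(t),.095]))-[290,150]+.5)*5-.5)
import cv2
im=cv2.imread("pics/side14.png")[185:245,300:380]; im=cv2.resize(im,None,fx=10,fy=10,interpolation=cv2.INTER_CUBIC)
cv2.imwrite("pics/s14zz.png",im)
im=cv2.imread("pics/side9.png")[185:245,300:380]; im=cv2.resize(im,None,fx=10,fy=10,interpolation=cv2.INTER_CUBIC)
cv2.imwrite("pics/s9zz.png",im)
E
```

```text
axis [ 0.5967 -0.038 ] board angle deg 180.19335392234487 res [-0.4  0.6  0.2  0.3 -0.4 -0.5  0.6 -0.5]
axis [ 0.5983 -0.0374] board angle deg 178.3217608259193 res [-0.3  0.1  0.   0.2  0.2 -0.4]
170 [182.37703652 288.00890306]
175 [184.89807628 292.23943133]
180 [188.08207662 296.36686253]
185 [191.90887251 300.35799614]
```

View pics/s14zz.png

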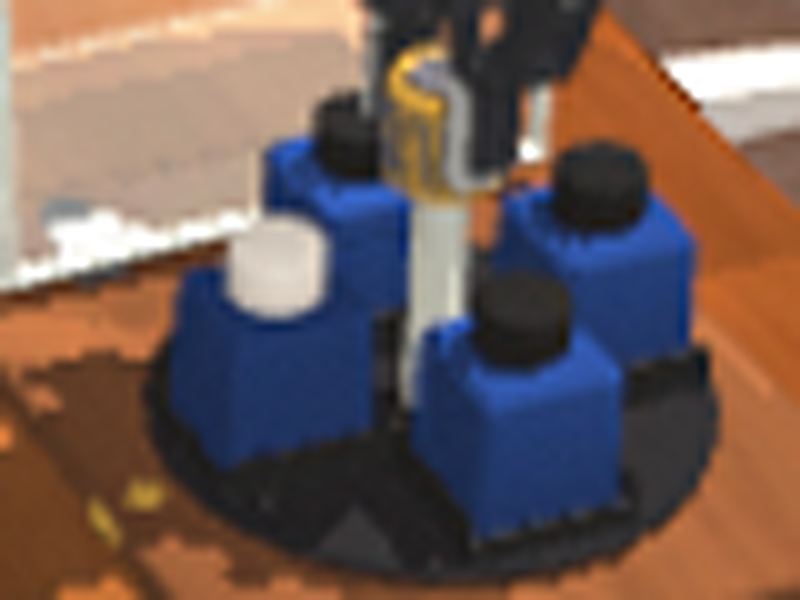

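View pics/s9zz.png

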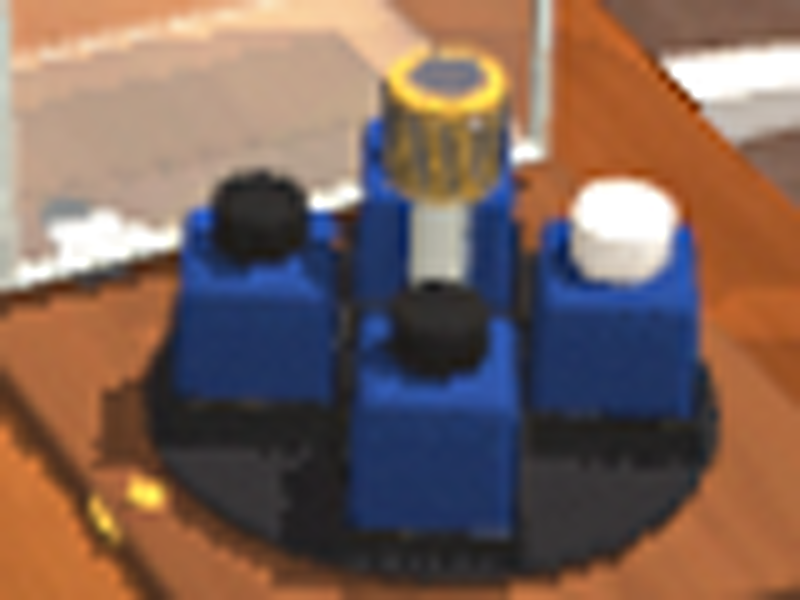

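{"op": "drive_tool", "data": {"moves": [[[0,0,0,0,0,0,255],[0,0,0,0,0,0,255],[0,0,0,0,0,0,255],[0,0,0,0,0,0,255],[0,0,0,0,0,0,255]]], "squeeze": 40}}

```text
clock: 18.88
tcp_pos: [0.596, -0.0306, 0.1143]
orientation: [0.052, 0.705, 0.052, -0.705]
wrist_force: [-1.3, 3.1, 1.3]
finger_gap: 0.0349
```

```bash
python3 - <<'E'
from ang import *
import cv2
info()
im=cams.read_camera("side"); cv2.imwrite("pics/side15.png",im)
E
```

```text
t 18.875 tcp [ 0.596  -0.0306  0.1143] x [ 0.001 -0.001 -1.   ] yhead -1.423 F [-1.32  3.13  1.28] M [ 0.44  0.14 -0.01] gap 0.0349 j [-1.850e-01  4.110e-01 -1.040e-01  1.055e+00 -1.000e-03  2.808e+00]
```

View pics/side15.png

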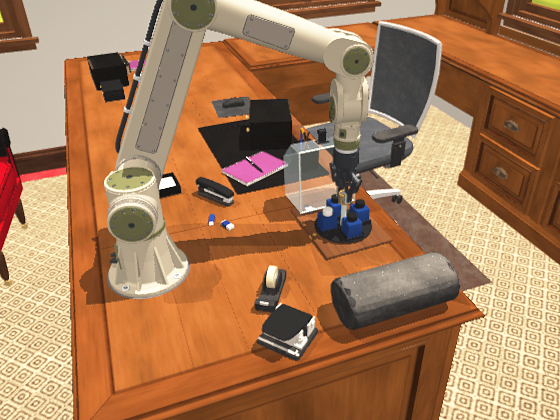

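The cover lies open on its stop at about (308,178). The bottles stand upright with the white cap at about (328,209) facing the pointer, and the knob is held. The punch, tape dispenser, stapler and notebook look undisturbed.

```bash
python3 -c "
from workcell import env
print(env.hand_in())"
```

```text
the job is handed in; nothing more can be done
None
```

The job is done and handed in at about 19 s. The cover lies open on its stop, the white-capped bottle faces the brass pointer, and the gripper is still holding the knob.

**Cover:** I raised it by its tab, tipped it over and let it down held all the way. The stop showed up as a push of about 16 N. It came about 0.03 rad (7 mm at the tab) later than my pose estimate predicted. I eased off the push, released the tab, and the cover stayed where it was.

**Stand:** I took the knob at about 25–30 N and turned it clockwise about 153°. I then raised the grip to 40 N and left it holding.

**Last checks:**
- **White cap position:** the side camera puts it at 178.3° or 180.2°, depending on which caps I fit. The earlier top view plus the measured turn gives 180.2°, where 180° is dead on the pointer.
- **Alignment:** the bottle edges run parallel to the board's edges, and all four bottles look upright.
- **Force and grip:** the wrist force was below 5 N and there was no sign of the knob slipping.
- **Other things on the desk:** the punch, tape dispenser, stapler and notebook look unmoved.

**Disagreements and limits:** the two cameras differed by about 6–11 mm on the stand's axis (sideways) and about 1.5° on the starting angle. At the end the arm hid the bottles from the top camera, so the final angle rests on the side view and the arm's own readings.

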